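# Load a tenoned dowel into a V-cradle drilling jig

### The arm

A 6-joint arm with a two-finger parallel gripper is mounted at the origin on the work surface. World frame = base frame: x ahead of the robot, y to its left, z up, the work surface at z = 0. Lengths are in m, angles in rad, forces in N, time in s.
With the tool pointing down it reaches from about 0.375 to 0.925 m from the base axis. Payload 5.7 kg.
Tool frame: the origin (TCP) lies on the centre line of the jaws, within the pads' length; the fingertips stand 22 mm ahead of it and the grasp point (between the pads) lies 3 mm ahead of it; z points along the fingers, y is the direction in which the jaws open and shut (so a half turn about z gives the same grasp; the last joint's range is limited). The gripper opens to 88 mm and grips with 3 to 60 N. Pads are 20 mm wide; open, the fingers measure 115 mm over their backs; the gripper's body (75 mm by 178 mm) begins 61 mm behind the grasp point.
Start: joints at [-1.369, 0.359, 1.51, -0, 1.272, -0.115], TCP at [0.187, -0.57, 0.245] pointing down, gripper open.
Joint ranges: [-2.97, 2.97], [-1.01, 2.36], [0.21, 2.38], [-0.96, 4.11], [0.2, 2.71], [-2.98, 2.98]. Speed limits (rad/s): [2.39, 2.39, 3.14, 3.14, 3.14, 3.14].

### API

Orientations are given as a unit quaternion [x, y, z, w].
In Python, from rig import sensors, optics, arm gives the robot as it stands.
- The arm moves only by the tool step_arm, never from a script. Its argument "deltas" is text: rows parted by semicolons, each of 6 numbers parted by spaces: the shift along the tool's x, y, z in m, then the turn, a rotation vector about the tool's x, y, z in degrees. A call has 1 to 12 rows; each row is the pose to reach, as a shift and turn from the pose commanded when the call began, along the tool's axes at that moment; what a row does not reach only later rows make up. A row lasts 1/12 s, in which the tool goes at most 41.7 mm and 7.16 degrees, less where a joint would pass 70% of its speed; a pose out of reach is approached as far as the arm can. A call with a gripper value outside its range is refused whole. "fingers" is the opening, from 0 (shut) to 1 (fully open), set as the call begins (left out, the last holds). The fingers move at their own pace and stop on an object; "squeeze" is the grip in N (left out, the last holds). Time passes only in rows, so rows that repeat a pose let the fingers close. It gives the time, the measured TCP pose, the force and the opening at its end, in the units of the state.
- sensors.sense(): the state, without advancing time (a new reading comes with each control period).
- optics.grab_frame(name): name is "scene" or "top"; returns the picture (400x640x3 uint8, red, green, blue); there is no depth.
- optics.camera_model(name): a dict with "K" (3x3 intrinsics, pixels), "position" and "orientation" of the camera in the world. Camera axes: x right, y up, looking along -z (the intrinsics and any distortion apply to the point x, -y, -z); pixel columns grow to the right and rows downward; lengths in m; the calibration is good to about 2 mm. A picture is of the moment at which its call begins. camera_model takes no time and is no camera call.
- arm.close_job(): hands the job in, once; it reports no verdict.
The state is a dict: "time_s": time; "joint_positions": joint angles; "joint_vel": joint speeds; "joint_torque": joint torques, N m; "position": TCP position; "tcp_rot": TCP orientation; "wrist_force": force on the tool from outside, world axes, zero at the start; "ft_torque": the same for the moment, N m; "width": finger opening in m.
Only numpy, scipy, OpenCV 4.12 (cv2) and the standard library are available. Lean on these libraries where they do the work, as an engineer would, in place of code of your own. Each camera call takes 0.05 s, during which the arm holds its last target.

### The job

Take the short pale offcut out of the groove of the V-cradle drilling jig and put it in the blue tray. Then take the dark walnut dowel from the rest, lay it in the groove with its thin tenon end towards the red stop, and push it under the drill-guide bridge until it lies fully home: bedded on both flanks of the V, with the tenon's end against the red stop. Leave the pale beech dowel, the glue bottle, the jar and the mallet where they are, and let go of everything.

Things in the scene. Friction and masses are not known exactly. Their poses are not given: they have to be found in the camera images.
- cradle: V-cradle drilling jig, fixed: plywood base 182 x 96 x 10 mm with a 90-degree V-groove of brown wood along its x axis. Origin: on the bench under the groove's middle; x points to the red stop, z up. Groove from x = -75 (open end) to +75 mm (stop face); bottom line 12 mm, top edges of the flanks (y = +-17 mm) 29 mm above the bench, then falling away, at most 26 mm from the centre line
- cradle_home (a point): point on the red stop's face where the centre of the tenon's end lies when the dowel is fully home: 75 mm ahead of the cradle's origin, 40.3 mm above the bench, on the axis of a 40 mm rod bedded on both flanks; same axes as the cradle
- cradle_bridge (a point): centre of the underside of the aluminium drill-guide bridge, 70 mm above the bench and 19 mm short of the stop face; the bridge is 22 mm wide along the groove (cradle x = 45 to 67 mm), its uprights stand at y = +-32 to +-40 mm, its drill bush tops out at 86 mm. The red stop behind is 60 mm wide, its top 60 mm above the bench
- rack: dowel rest, fixed: plywood plate 110 (x) x 150 (y) x 12 mm high; origin: underside centre. Two slots along x, centred at y = +-42 mm; blocks 8 mm high, 17.5 to 25.5 mm either side of a slot's centre line, at x = 31 to 53 and -53 to -31 mm, hold the dowels. One dowel in each slot, along it, either one in either slot, tenon to +x
- walnut_center (a point): dark walnut dowel (about 0.1 kg): round body 40 mm in diameter, 100 mm long, then a tenon 24 mm in diameter, 30 mm long, on the same axis. The point is the centre of the 40 mm body, on its axis; x points along the dowel to the tenon (it may be rolled about x). In the rest its axis is 32 mm above the bench
- walnut_tip (a point): centre of the end face of the walnut dowel's tenon, 80 mm from walnut_center along its x. Lying in the groove, the dowel slides along it at about 1 to 4 N
- beech_center (a point): pale beech dowel of the same shape and size in the other slot of the rest; centre of its 40 mm body. Not to be disturbed
- offcut_center (a point): pale beech offcut (about 0.05 kg), plain round rod 40 mm in diameter and 60 mm long, lying in the open part of the groove, its axis 40.3 mm above the bench; the point is its centre, x along its axis (it may be rolled about x)
- tray: blue open plastic tray, fixed, 150 (x) x 160 (y) x 45 mm high, walls and floor 5 mm; origin: underside centre. Tray and rest lie one on each side of the jig, either way round
- glue: white glue bottle with orange cap, standing, 54 mm in diameter, 150 mm high; origin: underside centre. Not to be disturbed
- jar: amber jar with dark lid, standing, 66 mm in diameter, 85 mm high; origin: underside centre. Not to be disturbed
- mallet: wooden mallet lying on the bench beyond the jig: head 60 (x) x 95 (y) x 50 mm high, handle 22 mm thick along the body's +x, ending 158 mm from the origin, its axis 25 mm above the bench; origin: underside centre of the head. Not to be disturbed
Mind the look-alikes: they are no part of the job. Leave any turquoise look-alike of the part that bears offcut_center alone. What is shaped like the part that bears walnut_center but pink is not meant.

How it is judged:
By the outcome, as a careful person would: the job done as asked, in the order asked, and still so for the second after the job is handed in, with the robot touching nothing.
It also fails if it takes over 69 s, if anything falls off the work surface, if the arm or the gripper's body presses on something with over 40 N, if the wrist force passes 120 N, or if a joint passes its speed limit or range.

## Working session

There is one attempt and no reset: what is moved stays moved. The work goes in short steps, Python scripts to look and compute and a tool call to move; the robot and the scene stay as the last step left them, time stands still between calls to the robot, and variables do not carry over. Pictures are saved under pics/ and viewed, and the job is handed in when it is done.

Besides the shell and the picture viewer there is one more tool, called after ">>>" by a JSON object that holds its "api" and its "payload", one argument or row to a line. step_arm: Moves the arm, as the interface text tells. Its arguments: {"type":"object","properties":{"deltas":{"type":"string"},"fingers":{"type":"number"},"squeeze":{"type":"number"}},"required":["deltas"]}

```bash
mkdir -p pics; ls
cat > h.py <<'E'
import numpy as np, cv2
from rig import sensors, optics, arm
E
python3 - <<'E'
from h import *
s=sensors.sense(); print({k:np.round(v,4).tolist() for k,v in s.items()})
for n in("scene","top"):
    f=optics.grab_frame(n); cv2.imwrite(f"pics/{n}0.png",f[:,:,::-1])
    m=optics.camera_model(n); print(n,m)
E
```

```text
pics
{'time_s': 0.0, 'joint_positions': [-1.3691, 0.3595, 1.5114, -0.0, 1.2725, -0.1151], 'joint_vel': [-0.0011, -0.0002, -0.0006, 0.0004, 0.0018, -0.0014], 'joint_torque': [0.003, -51.5367, -27.0735, 0.0675, 0.035, -0.0001], 'position': [0.1868, -0.5695, 0.2438], 'tcp_rot': [0.9875, 0.1577, -0.0, -0.0009], 'wrist_force': [-0.6325, -1.1099, -0.578], 'ft_torque': [0.0062, 0.0093, 0.0314], 'width': 0.088}
scene {'K': array([[419.79355633,   0.        , 323.71486999],
       [  0.        , 419.79355633, 196.39614295],
       [  0.        ,   0.        ,   1.        ]]), 'position': array([1.38240271, 0.36367558, 0.73872224]), 'orientation': array([0.25692027, 0.37039043, 0.74162435, 0.49678589])}
top {'K': array([[377.39132258,   0.        , 318.8200596 ],
       [  0.        , 377.39132258, 201.38790695],
       [  0.        ,   0.        ,   1.        ]]), 'position': array([ 4.37934240e-01, -5.18689620e-04,  1.00581055e+00]), 'orientation': array([ 0.04010003, -0.03808257, -0.70555257,  0.70649648])}
```

View pics/scene0.png

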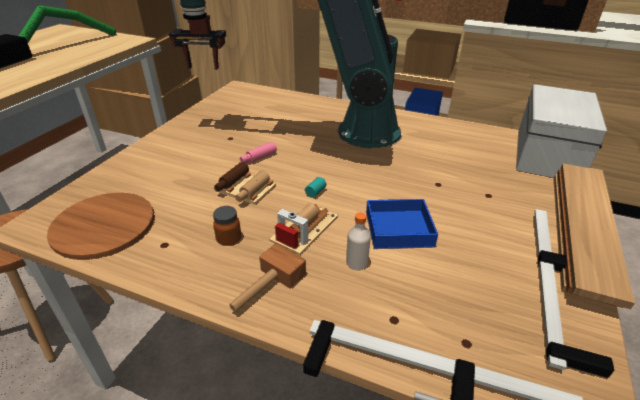

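View pics/top0.png

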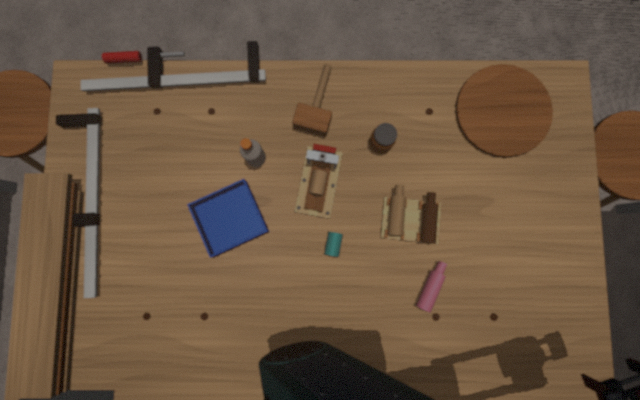

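The top view shows the jig at about (318,180), the rest at (411,217) with the walnut at (429,217), the tray at (229,218), the offcut at (318,181), and the glue, jar and mallet around them. The pink and turquoise pieces are the decoys. Next I'll enlarge the crops.

Run:
```python
import cv2
t=cv2.imread("pics/top0.png"); s=cv2.imread("pics/scene0.png")
def crop(im,x0,y0,x1,y1,k,name):
    c=cv2.resize(im[y0:y1,x0:x1],None,fx=k,fy=k,interpolation=cv2.INTER_CUBIC)
    c=cv2.convertScaleAbs(c,alpha=1.5)if im is t else c
    for x in range(x0,x1,10):
        cv2.line(c,((x-x0)*k,0),((x-x0)*k,6 if x%50 else 14),(0,255,255),1)
        if x%20==0: cv2.putText(c,str(x),((x-x0)*k,24),0,.4,(0,255,255),1)
    for y in range(y0,y1,10):
        cv2.line(c,(0,(y-y0)*k),(6,(y-y0)*k),(0,255,255),1)
        if y%20==0: cv2.putText(c,str(y),(8,(y-y0)*k+4),0,.4,(0,255,255),1)
    cv2.imwrite(f"pics/{name}.png",c)
crop(t,280,130,360,230,6,"c_jig")
crop(t,370,170,450,260,6,"c_rack")
crop(s,200,150,350,260,5,"c_scene")
```

```text
(no output)
```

View pics/c_jig.png

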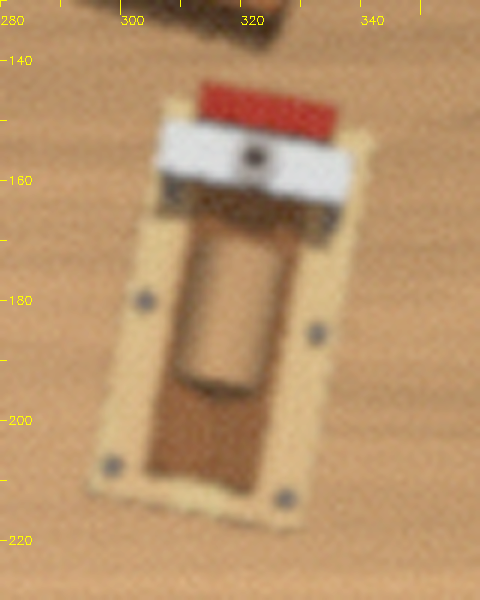

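View pics/c_rack.png

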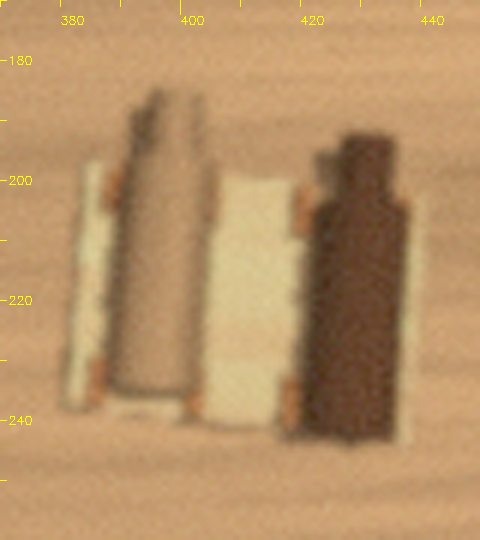

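View pics/c_scene.png

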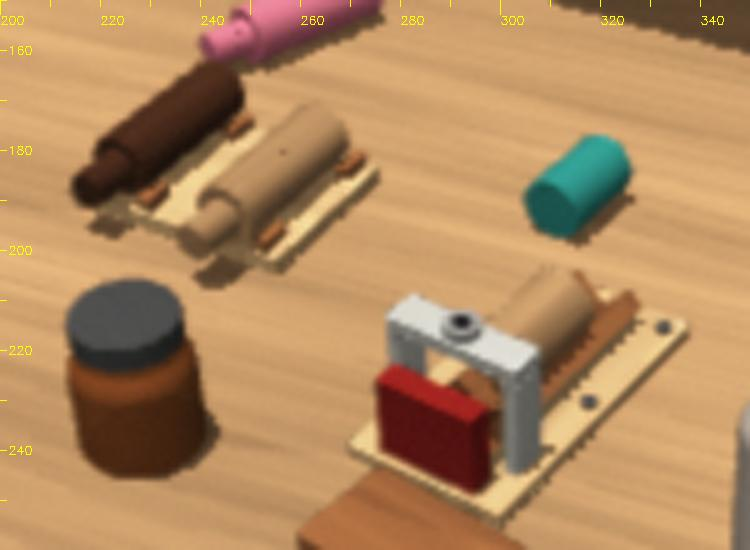

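```bash
cat >> h.py <<'E'
from scipy.spatial.transform import Rotation as R
from scipy.optimize import least_squares
CAM={n:optics.camera_model(n) for n in("scene","top")}
def proj(n,P):
    m=CAM[n];P=np.atleast_2d(P)
    c=R.from_quat(m["orientation"]).inv().apply(P-m["position"])*[1,-1,-1]
    u=c@m["K"].T; return u[:,:2]/u[:,2:]
def pose(p,L,z0=0):
    c,s=np.cos(p[2]),np.sin(p[2]);L=np.atleast_2d(L)/1000.
    return np.c_[p[0]+c*L[:,0]-s*L[:,1],p[1]+s*L[:,0]+c*L[:,1],L[:,2]]
def fit(obs,p0,extra=0):
    f=lambda p:np.concatenate([(proj(n,pose(p,L))-uv).ravel() for n,L,uv in obs])
    r=least_squares(f,p0,loss='soft_l1');return r.x,np.round(r.fun.reshape(-1,2),2)
def back(n,uv,z):
    m=CAM[n];d=np.linalg.inv(m["K"])@[uv[0],uv[1],1]*[1,-1,-1]
    d=R.from_quat(m["orientation"]).apply(d);o=m["position"];return o+d*(z-o[2])/d[2]
E
python3 - <<'E'
from h import *
a=[("top",[-91,48,10],(294.7,211.7)),("top",[-91,-48,10],(330.5,218.3)),("top",[91,-48,10],(342.7,152.5)),("top",[91,48,10],(307.5,146.2)),
("top",[56,0,86],(322.5,156.2)),("scene",[56,0,86],(292.4,214.4)),("scene",[-91,48,10],(337.5,214.6)),("scene",[91,48,10],(300,253.6)),("scene",[91,-48,10],(269.5,238.5))]
for s in (a,a[:5],a[5:]):
    p,r=fit(s,[.5,0,0]);print("jig",p,r.tolist())
b=[("top",[55,75,12],(384.2,196.7)),("top",[-55,75,12],(380.3,237.5)),("top",[-55,-75,12],(437.5,243.8)),("top",[55,-75,12],(440.5,203.3))]
p,r=fit(b,[.4,-.2,0]);print("rack",p,r.tolist())
for uv in[(427.5,242.6),(431.6,192.5)]:print("wal",back("top",uv,.032))
print("wal tip scene",back("scene",(217,187.6),.032))
for uv in[(315.8,193.5),(321.5,170.5)]:print("off",back("top",uv,.0403))
print("tray",back("top",(229,218),.02),[back("top",q,.045)[:2].round(3).tolist() for q in[(189,204),(246,180),(268,233),(211,256)]])
for n,uv,z in(("glue",(248,147),.1),("jar",(383,137),.085),("mal",(312,118),.05)):print(n,back("top",uv,z))
E
```

```text
jig [ 0.60152872  0.00356241 -0.17918961] [[-0.3, 0.17], [-0.4, 0.08], [-0.68, -0.52], [-0.51, -0.45], [-0.15, -1.39], [-0.96, -0.78], [-0.06, -1.46], [-0.09, -2.01], [-0.21, -1.12]]
jig [ 0.60048507  0.002533   -0.18282805] [[-0.02, 0.48], [-0.15, 0.51], [-0.18, -0.05], [-0.0, -0.12], [0.35, -0.96]]
jig [ 0.60591937  0.00661689 -0.18187549] [[-0.66, 0.53], [0.47, -0.22], [0.18, -0.54], [-0.01, 0.19]]
rack [ 0.49880258 -0.23935855 -0.11132926] [[-0.02, -0.28], [-0.05, 0.32], [-0.09, 0.5], [0.16, -0.57]]
wal [ 0.44014941 -0.27637225  0.032     ]
wal [ 0.56970582 -0.29094936  0.032     ]
wal tip scene [ 0.57175891 -0.28773753  0.032     ]
off [0.56564658 0.01014326 0.0403    ]
off [ 0.62591732 -0.0045209   0.0403    ]
tray [0.50341102 0.23739175 0.02      ] [[0.538, 0.335], [0.6, 0.19], [0.464, 0.131], [0.406, 0.274]]
glue [0.67271548 0.17624836 0.1       ]
jar [ 0.70243829 -0.15809461  0.085     ]
mal [0.76327197 0.02043622 0.05      ]
```

```bash
cat >> h.py <<'E'
def go(xyz,yaw):
    s=sensors.sense();q=R.from_quat(s["tcp_rot"])
    qt=R.from_euler('z',yaw)*R.from_quat([1,0,0,0])
    d=q.inv().apply(np.array(xyz)-s["position"]);w=(q.inv()*qt).as_rotvec(degrees=True)
    print("delta",np.round(d,4),np.round(w,2),"rows>=",max(np.linalg.norm(d)/.0417,np.linalg.norm(w)/7.16).round(1))
def st():
    s=sensors.sense();q=R.from_quat(s["tcp_rot"]);x=q.apply([1,0,0])
    print("t",round(s["time_s"],2),"pos",np.round(s["position"],4),"yaw",np.arctan2(x[1],x[0]).round(4),"z",q.apply([0,0,1]).round(3),"F",np.round(s["wrist_force"],1),"w",round(float(s["width"]),4))
E
python3 - <<'E'
from h import *
# groove ends/bush/stop relative to jig frame from top fit
p=[.6005,.0025,-.1815]
def inv(P):
    d=np.array(P[:2])-p[:2];c,s=np.cos(p[2]),np.sin(p[2]);return np.round([1000*(c*d[0]+s*d[1]),1000*(-s*d[0]+c*d[1])],1)
for nm,uv,z in(("grL",(304.3,208.3),.028),("grR",(321.7,212.2),.028),("bush",(322.5,156.2),.086),("stopL",(313.5,143.7),.06),("stopR",(336.5,148),.06),("offnear",(315.8,193.5),.0403),("offfar",(321.7,170.2),.0403)):print(nm,inv(back("top",uv,z)))
for nm,uv,z in(("bush",(292.4,214.4),.086),("stopL",(275.4,225),.06),("stopR",(298,233),.06)):print("scene",nm,inv(back("scene",uv,z)))
st();go([.594,.003,.2],-.1815)
E
```

```text
grL [-77.7  24. ]
grR [-79.5 -22.4]
bush [53.4  0.4]
stopL [87.4 29.9]
stopR [ 87.  -30.1]
offnear [-35.7   1.2]
offfar [27.1 -2.7]
scene bush [58.   5.1]
scene stopL [ 89.5 -25.1]
scene stopR [83.3 39.1]
t 0.1 pos [ 0.1868 -0.5696  0.2439] yaw 0.3168 z [-0.     0.002 -1.   ] F [-0.6 -0.4  0.7] w 0.0877
delta [ 0.5653 -0.4172  0.0447] [-9.000e-02  1.000e-02  2.855e+01] rows>= 16.9
```

>>> {"api": "step_arm", "payload": {
  "deltas": "0.565 -0.417 0.045 0 0 28.5;0.565 -0.417 0.045 0 0 28.5;0.565 -0.417 0.045 0 0 28.5;0.565 -0.417 0.045 0 0 28.5;0.565 -0.417 0.045 0 0 28.5;0.565 -0.417 0.045 0 0 28.5;0.565 -0.417 0.045 0 0 28.5;0.565 -0.417 0.045 0 0 28.5;0.565 -0.417 0.045 0 0 28.5;0.565 -0.417 0.045 0 0 28.5;0.565 -0.417 0.045 0 0 28.5;0.565 -0.417 0.045 0 0 28.5",
  "fingers": 0.75,
  "squeeze": 25
}}

```text
time_s: 1.1
position: [0.4749, -0.1641, 0.2126]
tcp_rot: [0.996, -0.09, -0.0, -0.0]
wrist_force: [1.0, -0.2, 0.8]
width: 0.0658
```

Run:
```python
from h import *
st();go([.595,.003,.14],-.1815)
```

```text
t 1.1 pos [ 0.4749 -0.1641  0.2126] yaw -0.1807 z [-0.  0. -1.] F [ 1.  -0.2  0.8] w 0.0658
delta [ 0.0882 -0.1859  0.0726] [-0.01  0.02  0.04] rows>= 5.2
```

>>> {"api": "step_arm", "payload": {
  "deltas": "0.088 -0.186 0.073 0 0 0;0.088 -0.186 0.073 0 0 0;0.088 -0.186 0.073 0 0 0;0.088 -0.186 0.073 0 0 0;0.088 -0.186 0.073 0 0 0;0.088 -0.186 0.073 0 0 0;0.088 -0.186 0.073 0 0 0;0.088 -0.186 0.073 0 0 0"
}}

```text
time_s: 1.77
position: [0.5935, 0.0011, 0.1394]
tcp_rot: [0.996, -0.089, -0.001, 0.0]
wrist_force: [0.5, -1.0, -0.6]
width: 0.0659
```

```bash
cat >> h.py <<'E'
def snap(tag,n,x0,y0,x1,y1,k):
    f=optics.grab_frame(n)[:,:,::-1].copy();cv2.imwrite(f"pics/{tag}_{n}_full.png",f)
    c=cv2.resize(f[y0:y1,x0:x1],None,fx=k,fy=k,interpolation=cv2.INTER_CUBIC)
    if n=="top":c=cv2.convertScaleAbs(c,alpha=1.5)
    for x in range(x0,x1,10):
        cv2.line(c,((x-x0)*k,0),((x-x0)*k,6),(0,255,255),1)
        if x%20==0: cv2.putText(c,str(x),((x-x0)*k,20),0,.4,(0,255,255),1)
    for y in range(y0,y1,10):
        cv2.line(c,(0,(y-y0)*k),(6,(y-y0)*k),(0,255,255),1)
        if y%20==0: cv2.putText(c,str(y),(8,(y-y0)*k+4),0,.4,(0,255,255),1)
    cv2.imwrite(f"pics/{tag}_{n}.png",c)
E
python3 - <<'E'
from h import *
st()
snap("a","scene",240,150,370,260,6);snap("a","top",270,130,370,230,6)
s=sensors.sense();q=R.from_quat(s["tcp_rot"])
print(proj("scene",s["position"]+q.apply([[0,0,.022],[0,.033,.022],[0,-.033,.022]])))
E
```

```text
t 1.77 pos [0.5935 0.0011 0.1394] yaw -0.179 z [-0.002 -0.    -1.   ] F [ 0.5 -1.  -0.6] w 0.0659
[[303.98669049 189.94283481]
 [293.41413806 185.83011812]
 [314.84051906 194.16496775]]
```

View pics/a_scene.png

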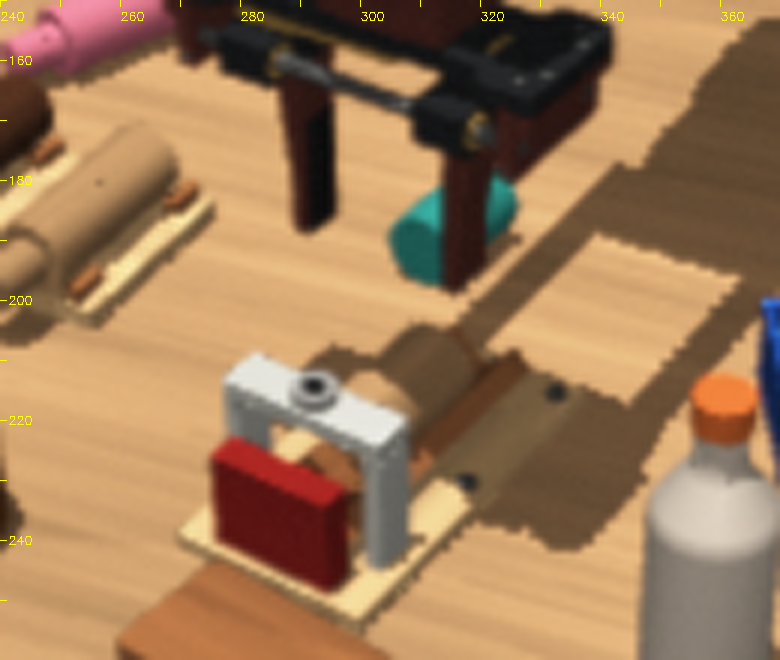

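View pics/a_top.png

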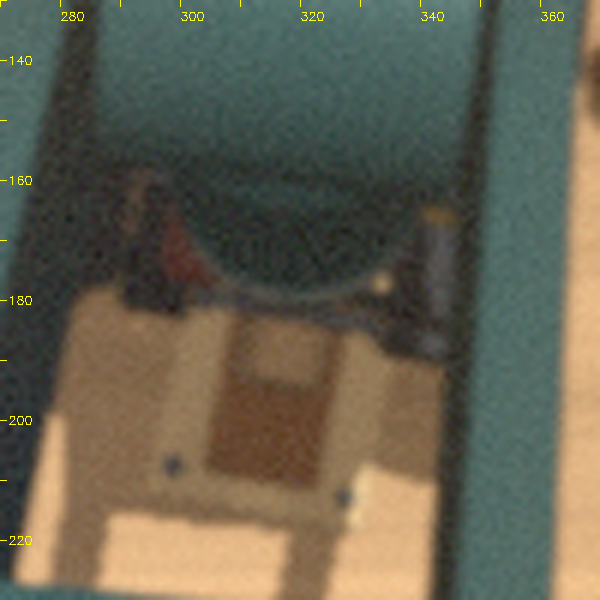

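Run:
```python
from h import *
st();go([.5965,.0037,.055],-.1815)
s=sensors.sense();q=R.from_quat(s["tcp_rot"])
print(proj("scene",s["position"]+q.apply([[.01,.033,.022],[-.01,.033,.022],[.01,-.033,.022]])))
```

```text
t 1.87 pos [ 5.935e-01 -2.000e-04  1.403e-01] yaw -0.1814 z [-0. -0. -1.] F [-0.3  0.3  0.4] w 0.066
delta [ 0.0023 -0.0044  0.0853] [0.03 0.02 0.  ] rows>= 2.0
[[291.12677749 187.70261062]
 [295.67273713 183.98117052]
 [312.63198418 196.14209242]]
```

>>> {"api": "step_arm", "payload": {
  "deltas": "0.0025 -0.0035 0.04 0 0 0;0.0025 -0.0035 0.07 0 0 0;0.0025 -0.0035 0.085 0 0 0;0.0025 -0.0035 0.085 0 0 0;0.0025 -0.0035 0.085 0 0 0;0.0025 -0.0035 0.085 0 0 0"
}}

```text
time_s: 2.37
position: [0.5981, 0.0029, 0.0565]
tcp_rot: [0.996, -0.091, 0.001, 0.0]
wrist_force: [-0.1, 1.1, -0.3]
width: 0.0661
```

Run:
```python
from h import *
st();snap("b","scene",240,150,370,260,6);st();snap("b","top",270,130,370,230,6);st()
```

```text
t 2.37 pos [0.5981 0.0029 0.0565] yaw -0.182 z [ 0.002 -0.    -1.   ] F [-0.1  1.1 -0.3] w 0.0661
t 2.42 pos [0.5985 0.0032 0.0568] yaw -0.1816 z [ 0.003 -0.    -1.   ] F [ 0.  -0.7  0.1] w 0.0658
t 2.47 pos [0.5986 0.0034 0.0568] yaw -0.1814 z [ 0.003 -0.    -1.   ] F [-0.2 -0.   0.5] w 0.0655
```

View pics/b_scene.png

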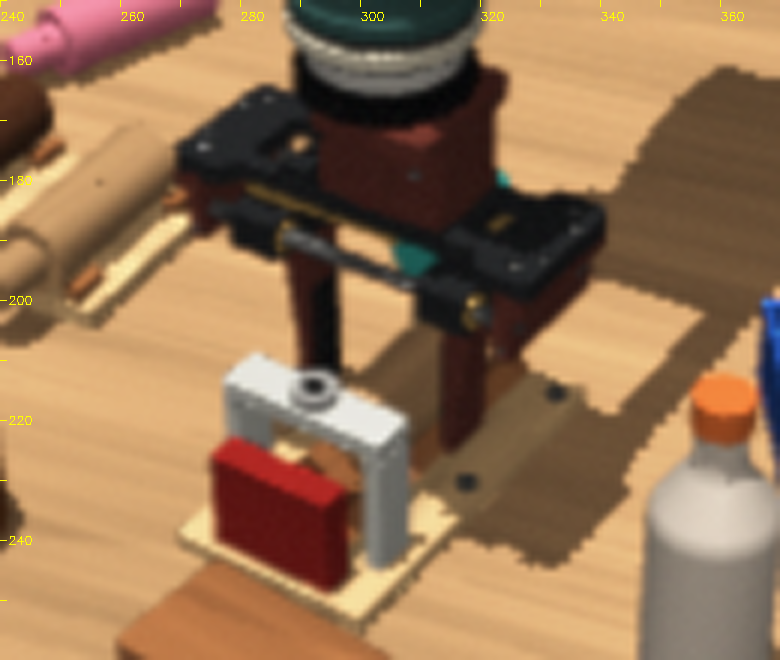

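The fingers straddle the offcut, so I'll lower slightly and close gently.

>>> {"api": "step_arm", "payload": {
  "deltas": "0 0 0.002 0 0 0;0 0 0.002 0 0 0;0 0 0.002 0 0 0;0 0 0.002 0 0 0;0 0 0.002 0 0 0;0 0 0.002 0 0 0;0 0 0.002 0 0 0;0 0 0.002 0 0 0",
  "fingers": 0.3,
  "squeeze": 6
}}

```text
time_s: 3.13
position: [0.5976, 0.0047, 0.0532]
tcp_rot: [0.996, -0.09, 0.0, -0.0]
wrist_force: [-0.1, 5.6, 4.2]
width: 0.0402
```

Run:
```python
from h import *
st()
```

```text
t 3.13 pos [0.5976 0.0047 0.0532] yaw -0.1808 z [ 0.001  0.001 -1.   ] F [-0.1  5.6  4.2] w 0.0402
```

>>> {"api": "step_arm", "payload": {
  "deltas": "0 -0.001 0 0 0 0;0 -0.0015 0 0 0 0;0 -0.0015 0 0 0 0;0 -0.0015 0 0 0 0",
  "fingers": 0.2,
  "squeeze": 20
}}

```text
time_s: 3.47
position: [0.5977, 0.0049, 0.0532]
tcp_rot: [0.996, -0.09, 0.0, 0.0]
wrist_force: [-0.4, -0.9, 5.7]
width: 0.0397
```

>>> {"api": "step_arm", "payload": {
  "deltas": "0 0 -0.01 0 0 0;0 0 -0.03 0 0 0;0 0 -0.06 0 0 0;0 0 -0.1 0 0 0;0 0 -0.1 0 0 0;0 0 -0.1 0 0 0"
}}

```text
time_s: 3.97
position: [0.5995, 0.005, 0.1556]
tcp_rot: [0.996, -0.09, 0.003, 0.0]
wrist_force: [0.1, -0.4, 0.0]
width: 0.0396
```

Run:
```python
from h import *
st();snap("c","scene",200,100,460,280,3)
go([.503,.235,.16],-.1815)
```

```text
t 3.97 pos [0.5995 0.005  0.1556] yaw -0.1806 z [ 0.005 -0.001 -1.   ] F [ 0.1 -0.4  0. ] w 0.0396
delta [-0.1346 -0.2089 -0.0065] [ 0.01 -0.09  0.05] rows>= 6.0
```

View pics/c_scene.png

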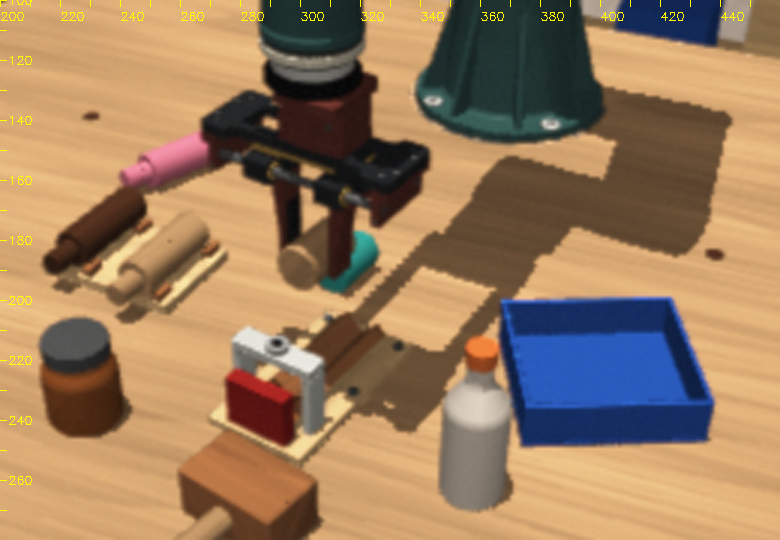

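>>> {"api": "step_arm", "payload": {
  "deltas": "-0.1345 -0.209 -0.005 0 0 0;-0.1345 -0.209 -0.005 0 0 0;-0.1345 -0.209 -0.005 0 0 0;-0.1345 -0.209 -0.005 0 0 0;-0.1345 -0.209 -0.005 0 0 0;-0.1345 -0.209 -0.005 0 0 0;-0.1345 -0.209 0.07 0 0 0;-0.1345 -0.209 0.07 0 0 0;-0.1345 -0.209 0.07 0 0 0;-0.1345 -0.209 0.07 0 0 0"
}}

```text
time_s: 4.85
position: [0.4999, 0.2344, 0.0804]
tcp_rot: [0.996, -0.09, -0.004, 0.002]
wrist_force: [-0.0, -0.2, 0.5]
width: 0.0394
```

Run:
```python
from h import *
st();snap("d","scene",200,100,460,280,3)
go([.503,.237,.0405],-.1815)
```

```text
t 4.85 pos [0.4999 0.2344 0.0804] yaw -0.1802 z [-0.007 -0.002 -1.   ] F [-0.  -0.2  0.5] w 0.0394
delta [ 0.0008 -0.0025  0.0417] [0.1  0.17 0.03] rows>= 1.0
```

View pics/d_scene.png

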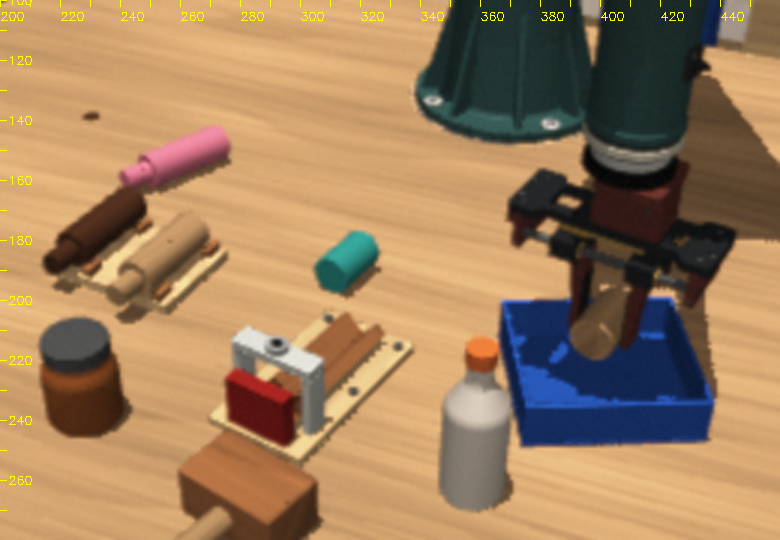

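The offcut is over the middle of the tray, so I'll lower and release it.

>>> {"api": "step_arm", "payload": {
  "deltas": "0 0 0.02 0 0 0;0 0 0.03 0 0 0;0 0 0.037 0 0 0;0 0 0.04 0 0 0;0 0 0.04 0 0 0"
}}

```text
time_s: 5.32
position: [0.5029, 0.235, 0.043]
tcp_rot: [0.996, -0.091, -0.0, 0.0]
wrist_force: [0.7, 0.8, -1.1]
width: 0.0396
```

>>> {"api": "step_arm", "payload": {
  "deltas": "0 0 0 0 0 0;0 0 0 0 0 0;0 0 0 0 0 0;0 0 0 0 0 0;0 0 -0.03 0 0 0;0 0 -0.07 0 0 0;0 0 -0.11 0 0 0;0 0 -0.15 0 0 0;0 0 -0.15 0 0 0",
  "fingers": 0.7
}}

```text
time_s: 6.07
position: [0.5075, 0.237, 0.201]
tcp_rot: [0.996, -0.09, 0.006, -0.003]
wrist_force: [1.4, 0.6, 0.1]
width: 0.0612
```

Run:
```python
from h import *
st()
# walnut in top + combined estimate
go([.4965,-.281,.19],-.112)
```

```text
t 6.07 pos [0.5075 0.237  0.201 ] yaw -0.1803 z [ 0.013  0.004 -1.   ] F [1.4 0.6 0.1] w 0.0612
delta [0.0819 0.5117 0.0086] [-0.36 -0.7  -3.91] rows>= 12.4
```

>>> {"api": "step_arm", "payload": {
  "deltas": "0.082 0.512 0.01 0 0 -4;0.082 0.512 0.01 0 0 -4;0.082 0.512 0.01 0 0 -4;0.082 0.512 0.01 0 0 -4;0.082 0.512 0.01 0 0 -4;0.082 0.512 0.01 0 0 -4;0.082 0.512 0.01 0 0 -4;0.082 0.512 0.01 0 0 -4;0.082 0.512 0.01 0 0 -4;0.082 0.512 0.01 0 0 -4;0.082 0.512 0.01 0 0 -4;0.082 0.512 0.01 0 0 -4"
}}

```text
time_s: 7.07
position: [0.4915, -0.2665, 0.1833]
tcp_rot: [0.998, -0.055, 0.0, 0.0]
wrist_force: [0.8, 0.0, -0.3]
width: 0.0614
```

>>> {"api": "step_arm", "payload": {
  "deltas": "0 0 0 0 0 0;0 0 0 0 0 0;0 0 0 0 0 0"
}}

```text
time_s: 7.32
position: [0.4915, -0.2639, 0.1829]
tcp_rot: [0.998, -0.056, -0.0, -0.001]
wrist_force: [0.3, -0.3, 0.6]
width: 0.0612
```

Run:
```python
from h import *
st();go([.4965,-.281,.1],-.112)
snap("e","scene",180,100,460,280,2);snap("e","top",180,140,460,280,2)
```

```text
t 7.32 pos [ 0.4915 -0.2639  0.1829] yaw -0.1118 z [-0.001  0.001 -1.   ] F [ 0.3 -0.3  0.6] w 0.0612
delta [0.007  0.0165 0.0829] [-0.06  0.05  0.01] rows>= 2.0
```

View pics/e_scene.png

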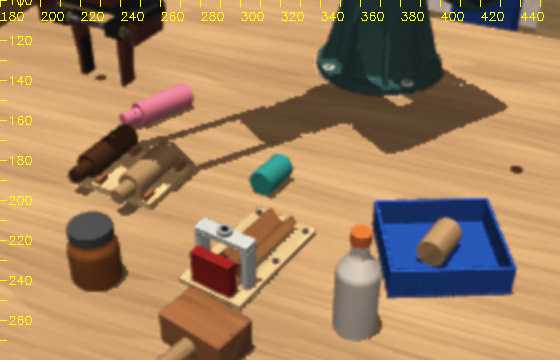

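View pics/e_top.png

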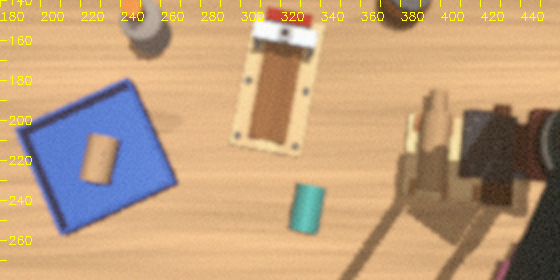

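The offcut lies in the tray at about (228,218) in the top view. Next I'll centre over the walnut.

>>> {"api": "step_arm", "payload": {
  "deltas": "0.007 0.0165 0.03 0 0 0;0.007 0.0165 0.06 0 0 0;0.007 0.0165 0.08 0 0 0;0.007 0.0165 0.083 0 0 0;0.007 0.0165 0.083 0 0 0;0.007 0.0165 0.083 0 0 0"
}}

```text
time_s: 7.92
position: [0.4977, -0.2808, 0.1011]
tcp_rot: [0.999, -0.055, 0.0, 0.0]
wrist_force: [-0.0, 0.7, -0.6]
width: 0.0617
```

Run:
```python
from h import *
st();snap("f","scene",180,110,290,220,6);snap("f","top",370,160,470,260,6);st();go([.4965,-.281,.046],-.112)
s=sensors.sense();q=R.from_quat(s["tcp_rot"])
print(proj("scene",s["position"]+q.apply([[.01,.0305,.022],[-.01,.0305,.022],[.01,-.0305,.022]])))
```

```text
t 7.92 pos [ 0.4977 -0.2808  0.1011] yaw -0.1093 z [ 0. -0. -1.] F [-0.   0.7 -0.6] w 0.0617
t 8.02 pos [ 0.4982 -0.2817  0.1018] yaw -0.1098 z [ 0.002 -0.001 -1.   ] F [ 0.1 -0.3  0.4] w 0.0617
delta [-0.0019 -0.0006  0.0558] [ 0.07 -0.13  0.12] rows>= 1.3
[[220.1987434  160.55042867]
 [224.52213378 157.52292862]
 [236.68335148 165.97869467]]
```

View pics/f_scene.png

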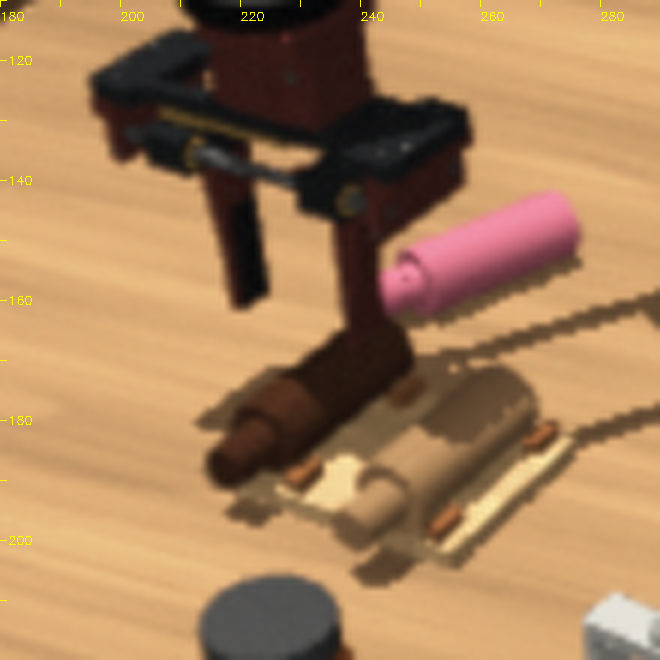

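View pics/f_top.png

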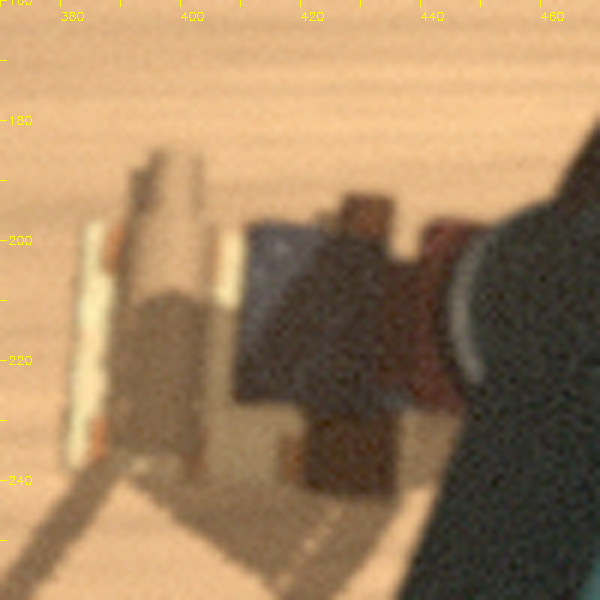

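>>> {"api": "step_arm", "payload": {
  "deltas": "-0.002 -0.0005 0.03 0 0 0;-0.002 -0.0005 0.045 0 0 0;-0.002 -0.0005 0.056 0 0 0;-0.002 -0.0005 0.056 0 0 0;-0.002 -0.0005 0.056 0 0 0"
}}

```text
time_s: 8.43
position: [0.4955, -0.2811, 0.0447]
tcp_rot: [0.998, -0.055, 0.0, 0.0]
wrist_force: [0.1, -0.5, -0.2]
width: 0.0614
```

>>> {"api": "step_arm", "payload": {
  "deltas": "0 0 0 0 0 0;0 0 0 0 0 0;0 0 0 0 0 0;0 0 0 0 0 0;0 0 0 0 0 0;0 0 0 0 0 0;0 0 0 0 0 0",
  "fingers": 0.3,
  "squeeze": 6
}}

```text
time_s: 9.02
position: [0.4957, -0.2813, 0.045]
tcp_rot: [0.998, -0.055, 0.001, 0.0]
wrist_force: [0.1, 1.4, 6.2]
width: 0.0403
```

Run:
```python
from h import *
st()
```

```text
t 9.02 pos [ 0.4957 -0.2813  0.045 ] yaw -0.1108 z [ 0.001 -0.001 -1.   ] F [0.1 1.4 6.2] w 0.0403
```

>>> {"api": "step_arm", "payload": {
  "deltas": "0 0 0 0 0 0;0 0 0 0 0 0;0 0 0 0 0 0;0 0 -0.01 0 0 0;0 0 -0.03 0 0 0;0 0 -0.06 0 0 0;0 0 -0.1 0 0 0;0 0 -0.12 0 0 0;0 0 -0.12 0 0 0;0 0 -0.12 0 0 0",
  "fingers": 0.2,
  "squeeze": 30
}}

```text
time_s: 9.85
position: [0.4957, -0.2813, 0.1656]
tcp_rot: [0.998, -0.055, 0.001, 0.001]
wrist_force: [-0.8, 0.2, -2.3]
width: 0.0393
```

Run:
```python
from h import *
st();snap("g","scene",180,60,350,220,4)
```

```text
t 9.85 pos [ 0.4957 -0.2813  0.1656] yaw -0.1108 z [ 0.002 -0.002 -1.   ] F [-0.8  0.2 -2.3] w 0.0393
```

View pics/g_scene.png

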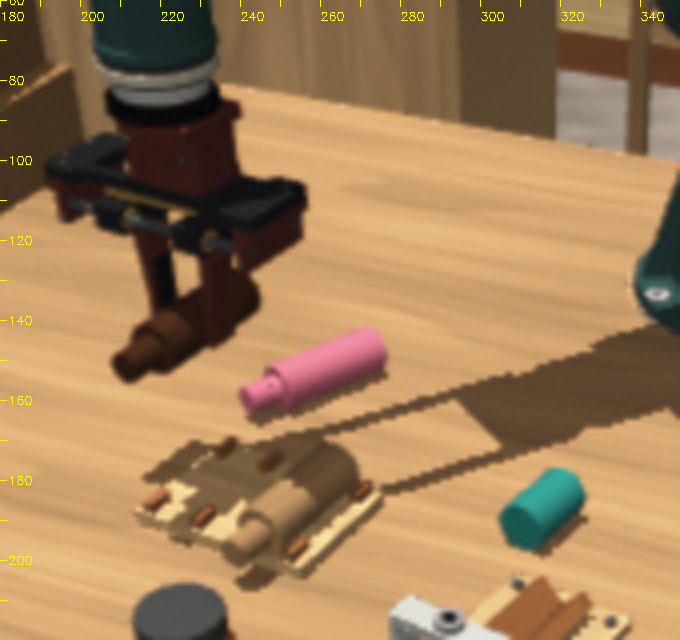

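Run:
```python
from h import *
go([.564,.011,.135],-.1815)
```

```text
delta [ 0.0367 -0.2974  0.0292] [-0.02  0.02  4.06] rows>= 7.2
```

>>> {"api": "step_arm", "payload": {
  "deltas": "0.0365 -0.2975 0 0 0 4;0.0365 -0.2975 0 0 0 4;0.0365 -0.2975 0 0 0 4;0.0365 -0.2975 0 0 0 4;0.0365 -0.2975 0 0 0 4;0.0365 -0.2975 0 0 0 4;0.0365 -0.2975 0.03 0 0 4;0.0365 -0.2975 0.03 0 0 4;0.0365 -0.2975 0.03 0 0 4;0.0365 -0.2975 0.03 0 0 4;0.0365 -0.2975 0.03 0 0 4"
}}

```text
time_s: 10.82
position: [0.5635, 0.0096, 0.1335]
tcp_rot: [0.996, -0.09, -0.001, 0.0]
wrist_force: [0.3, -0.4, -1.1]
width: 0.0396
```

Run:
```python
from h import *
st();snap("i","scene",240,120,370,260,5);snap("i","top",270,130,370,230,6);st();go([.5645,.0108,.08],-.1815)
```

```text
t 10.82 pos [0.5635 0.0096 0.1335] yaw -0.1808 z [-0.002 -0.    -1.   ] F [ 0.3 -0.4 -1.1] w 0.0396
t 10.92 pos [0.5643 0.0091 0.1344] yaw -0.1823 z [-0. -0. -1.] F [-0.1  0.7 -0.4] w 0.0395
delta [-0.0001 -0.0017  0.0544] [ 0.02  0.   -0.05] rows>= 1.3
```

View pics/i_scene.png

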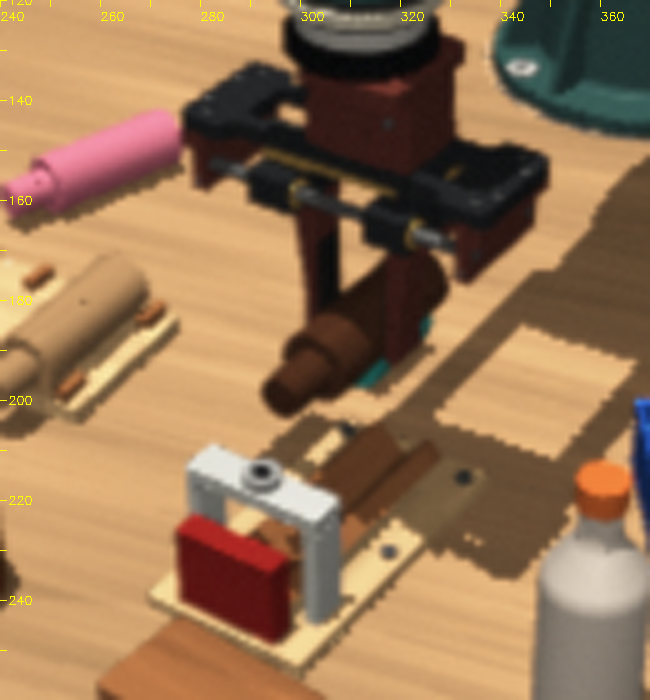

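View pics/i_top.png

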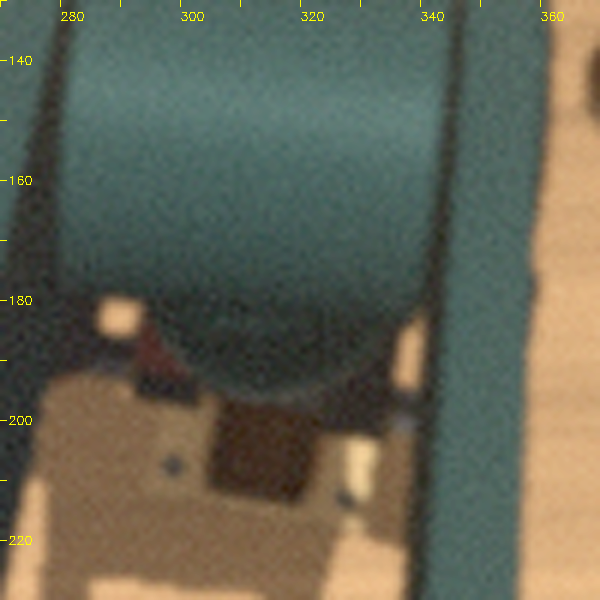

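Run:
```python
from h import *
t=back("scene",(294,200.3),.1214);b=back("scene",(292.4,214.4),.086)
c,s=np.cos(-.1815),np.sin(-.1815);d=(t-b)
print(t,b,"tip jig x,y",56+1000*(c*d[0]+s*d[1]),1000*(-s*d[0]+c*d[1]))
```

```text
[ 0.64665472 -0.00300197  0.1214    ] [ 0.65847369 -0.00292235  0.086     ] tip jig x,y 44.38954217786611 -2.2117015470609442
```

>>> {"api": "step_arm", "payload": {
  "deltas": "-0.008 -0.0015 0.01 0 0 0;-0.008 -0.0015 0.04 0 0 0;-0.008 -0.0015 0.06 0 0 0;-0.008 -0.0015 0.07 0 0 0;-0.008 -0.0015 0.075 0 0 0;-0.008 -0.0015 0.075 0 0 0;-0.008 -0.0015 0.075 0 0 0"
}}

```text
time_s: 11.5
position: [0.5574, 0.0131, 0.06]
tcp_rot: [0.996, -0.091, 0.001, -0.0]
wrist_force: [0.1, -0.7, -0.9]
width: 0.0392
```

Run:
```python
from h import *
st();snap("j","scene",240,120,370,260,5);st();go([.5566,.0122,.0533],-.1815)
```

```text
t 11.5 pos [0.5574 0.0131 0.06  ] yaw -0.1814 z [ 0.001 -0.    -1.   ] F [ 0.1 -0.7 -0.9] w 0.0392
t 11.55 pos [0.5577 0.0132 0.0603] yaw -0.1811 z [ 0.002 -0.    -1.   ] F [-0.1  0.2 -1.3] w 0.0398
delta [-0.001   0.0012  0.007 ] [-0.01 -0.11  0.02] rows>= 0.2
```

View pics/j_scene.png

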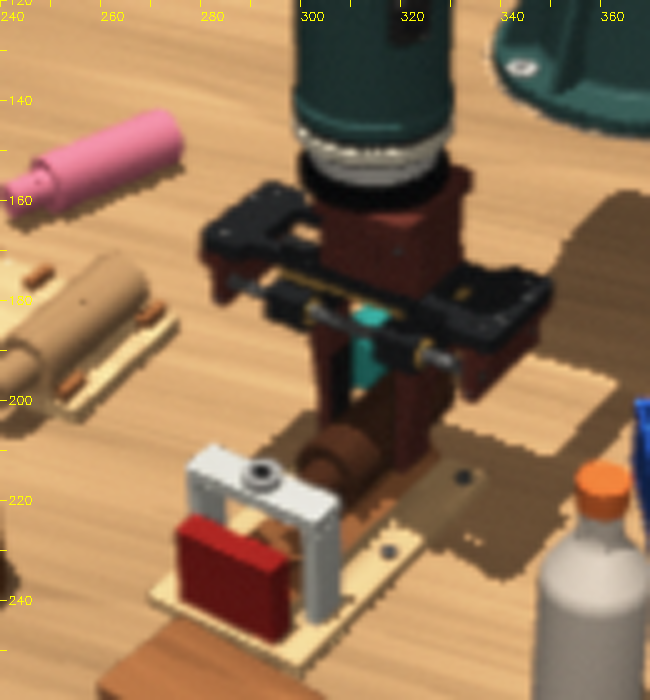

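>>> {"api": "step_arm", "payload": {
  "deltas": "0 0.0005 0.002 0 0 0;0 0.0005 0.004 0 0 0;0 0.0005 0.006 0 0 0;0 0.0005 0.0065 0 0 0;0 0.0005 0.0065 0 0 0;0 0.0005 0.0065 0 0 0"
}}

```text
time_s: 12.05
position: [0.5572, 0.0128, 0.0536]
tcp_rot: [0.996, -0.09, 0.001, 0.0]
wrist_force: [-0.7, -2.4, 4.7]
width: 0.0392
```

Run:
```python
from h import *
st()
```

```text
t 12.05 pos [0.5572 0.0128 0.0536] yaw -0.1803 z [ 0.001 -0.001 -1.   ] F [-0.7 -2.4  4.7] w 0.0392
```

>>> {"api": "step_arm", "payload": {
  "deltas": "0 0 0 0 0 0;0 0 0 0 0 0;0 0 0 0 0 0;0 0 0 0 0 0;0 0 0 0 0 0;0 0 -0.02 0 0 0;0 0 -0.05 0 0 0;0 0 -0.08 0 0 0;0 0 -0.08 0 0 0;0 0 -0.08 0 0 0",
  "fingers": 0.7
}}

```text
time_s: 12.88
position: [0.5582, 0.0131, 0.1344]
tcp_rot: [0.996, -0.09, 0.002, -0.0]
wrist_force: [0.1, -0.1, -0.3]
width: 0.0616
```

>>> {"api": "step_arm", "payload": {
  "deltas": "-0.04 0 0 0 0 0;-0.08 0 0 0 0 0;-0.09 0 0 0 0 0;-0.09 0 0 0 0 0;-0.09 0 0 0 0 0;-0.09 0 0 0 0 0;-0.09 0 0 0 0 0;-0.09 0 0 0 0 0",
  "fingers": 0,
  "squeeze": 20
}}

```text
time_s: 13.55
position: [0.4696, 0.029, 0.1327]
tcp_rot: [0.996, -0.09, 0.0, -0.0]
wrist_force: [-0.3, -0.5, 0.4]
width: 0.0115
```

Run:
```python
from h import *
st();snap("k","scene",240,120,370,260,5);snap("k","top",270,130,370,260,6);st()
x=-.130
go([.601-.0015+x*.9836,.0044+x*-.1805,.056],-.1815)
```

```text
t 13.55 pos [0.4696 0.029  0.1327] yaw -0.1809 z [ 0.001 -0.    -1.   ] F [-0.3 -0.5  0.4] w 0.0115
t 13.65 pos [0.469  0.0291 0.1327] yaw -0.1808 z [ 0.  0. -1.] F [0.8 0.  0.7] w 0.0039
delta [0.0028 0.0008 0.0767] [-0.01 -0.02  0.04] rows>= 1.8
```

View pics/k_scene.png

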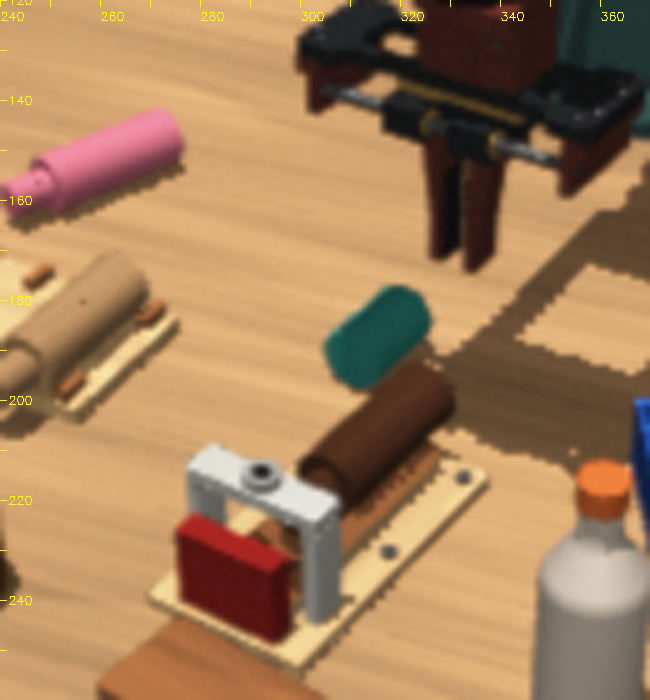

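View pics/k_top.png

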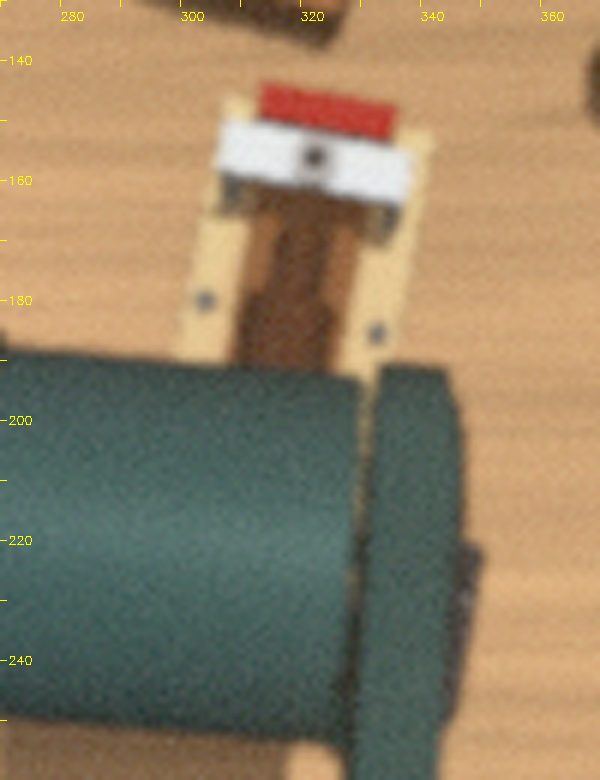

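>>> {"api": "step_arm", "payload": {
  "deltas": "0.003 0.001 0.03 0 0 0;0.003 0.001 0.06 0 0 0;0.003 0.001 0.077 0 0 0;0.003 0.001 0.077 0 0 0;0.003 0.001 0.077 0 0 0;0.003 0.001 0.077 0 0 0"
}}

```text
time_s: 14.15
position: [0.4717, 0.0277, 0.0564]
tcp_rot: [0.996, -0.09, 0.0, -0.0]
wrist_force: [0.0, 0.3, 0.2]
width: 0.0005
```

>>> {"api": "step_arm", "payload": {
  "deltas": "0.004 0 0 0 0 0;0.008 0 0 0 0 0;0.012 0 0 0 0 0;0.016 0 0 0 0 0;0.02 0 0 0 0 0;0.024 0 0 0 0 0;0.028 0 0 0 0 0;0.032 0 0 0 0 0;0.036 0 0 0 0 0;0.04 0 0 0 0 0"
}}

```text
time_s: 14.98
position: [0.5103, 0.0205, 0.0556]
tcp_rot: [0.996, -0.09, -0.0, 0.0]
wrist_force: [-2.6, -0.3, 0.7]
width: 0.0003
```

Run:
```python
from h import *
st();snap("l","scene",240,120,370,260,5);st()
```

```text
t 14.98 pos [0.5103 0.0205 0.0556] yaw -0.1806 z [-0.001  0.    -1.   ] F [-2.6 -0.3  0.7] w 0.0003
t 15.03 pos [0.5117 0.0203 0.0558] yaw -0.1807 z [ 0.001 -0.    -1.   ] F [ 0.3 -1.   0.2] w 0.0008
```

View pics/l_scene.png

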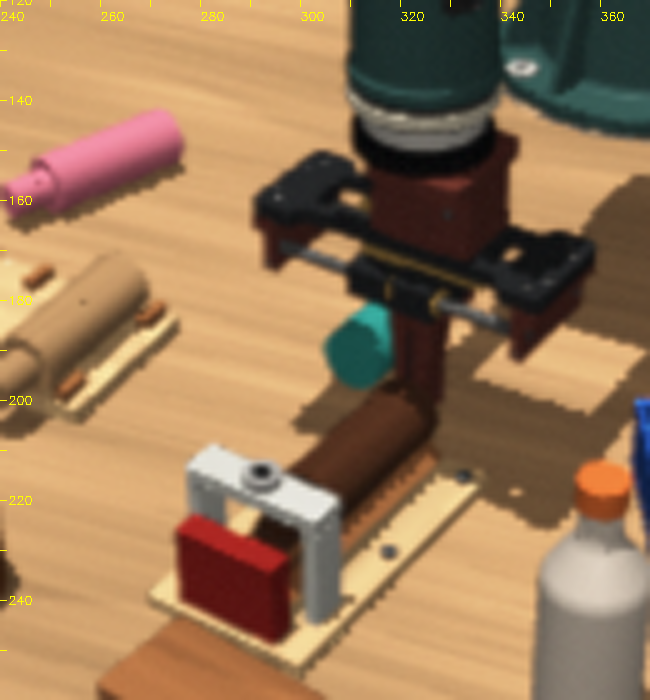

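>>> {"api": "step_arm", "payload": {
  "deltas": "0.003 0 0 0 0 0;0.006 0 0 0 0 0;0.009 0 0 0 0 0;0.012 0 0 0 0 0;0.015 0 0 0 0 0;0.017 0 0 0 0 0;0.018 0 0 0 0 0"
}}

```text
time_s: 15.62
position: [0.5285, 0.0173, 0.0558]
tcp_rot: [0.996, -0.09, 0.0, -0.0]
wrist_force: [-0.1, -0.8, -0.3]
width: 0.0006
```

>>> {"api": "step_arm", "payload": {
  "deltas": "0.001 0 0 0 0 0;0.002 0 0 0 0 0;0.003 0 0 0 0 0;0.004 0 0 0 0 0"
}}

```text
time_s: 15.95
position: [0.5318, 0.0166, 0.0557]
tcp_rot: [0.996, -0.09, -0.0, -0.0]
wrist_force: [-0.7, -0.9, -0.3]
width: 0.0007
```

Run:
```python
from h import *
st();snap("m","scene",240,160,350,260,6);snap("m","top",270,130,370,230,6)
```

```text
t 15.95 pos [0.5318 0.0166 0.0557] yaw -0.1806 z [-0.  0. -1.] F [-0.7 -0.9 -0.3] w 0.0007
```

View pics/m_scene.png

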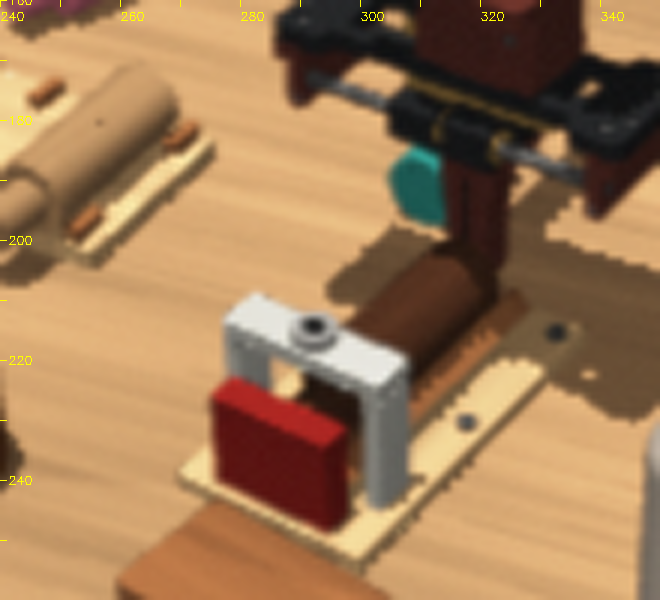

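View pics/m_top.png

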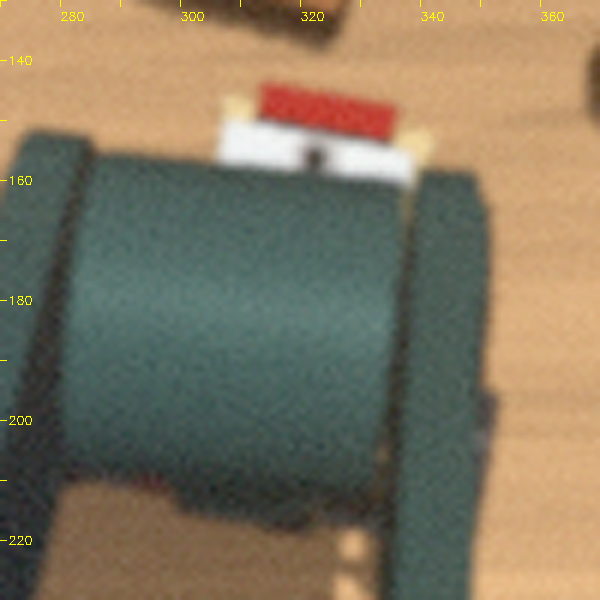

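>>> {"api": "step_arm", "payload": {
  "deltas": "0.001 0 0 0 0 0;0.002 0 0 0 0 0;0.003 0 0 0 0 0"
}}

```text
time_s: 16.3
position: [0.5342, 0.0162, 0.0557]
tcp_rot: [0.996, -0.09, -0.001, -0.0]
wrist_force: [-4.6, -0.1, 2.6]
width: 0.0006
```

>>> {"api": "step_arm", "payload": {
  "deltas": "0.001 0 0 0 0 0;0.002 0 0 0 0 0"
}}

```text
time_s: 16.47
position: [0.5343, 0.0162, 0.0555]
tcp_rot: [0.996, -0.09, -0.002, -0.0]
wrist_force: [-8.2, 1.7, 6.6]
width: 0.0004
```

>>> {"api": "step_arm", "payload": {
  "deltas": "0.001 0 0 0 0 0;0.001 0 0 0 0 0"
}}

```text
time_s: 16.63
position: [0.5343, 0.0162, 0.0553]
tcp_rot: [0.996, -0.09, -0.003, -0.0]
wrist_force: [-8.9, 1.9, 5.2]
width: 0.0002
```

The dowel stopped moving while the push force rose to about 9 N, so it seems to be on the stop. I'll back off and check.

>>> {"api": "step_arm", "payload": {
  "deltas": "-0.004 0 0 0 0 0;-0.01 0 0 0 0 0;-0.025 0 0 0 0 0;-0.05 0 0 0 0 0;-0.05 0 -0.03 0 0 0;-0.05 0 -0.07 0 0 0;-0.05 0 -0.1 0 0 0;-0.05 0.04 -0.12 0 0 0;-0.05 0.08 -0.12 0 0 0;-0.05 0.12 -0.12 0 0 0;-0.05 0.16 -0.12 0 0 0;-0.05 0.2 -0.12 0 0 0"
}}

```text
time_s: 17.63
position: [0.4528, -0.1741, 0.1765]
tcp_rot: [0.996, -0.09, 0.001, 0.001]
wrist_force: [0.7, -0.7, 0.9]
width: 0.0004
```

>>> {"api": "step_arm", "payload": {
  "deltas": "0 0.04 0 0 0 0;0 0.08 0 0 0 0;0 0.12 0 0 0 0;0 0.12 0 0 0 0;0 0.12 0 0 0 0"
}}

```text
time_s: 18.05
position: [0.4312, -0.2927, 0.1759]
tcp_rot: [0.996, -0.092, 0.001, 0.001]
wrist_force: [0.3, 0.3, 0.9]
width: 0.0008
```

Run:
```python
from h import *
st();snap("n","scene",250,180,350,260,8);snap("n","top",280,130,360,230,6)
```

```text
t 18.05 pos [ 0.4312 -0.2927  0.1759] yaw -0.1846 z [ 0.002 -0.001 -1.   ] F [0.3 0.3 0.9] w 0.0008
```

View pics/n_scene.png

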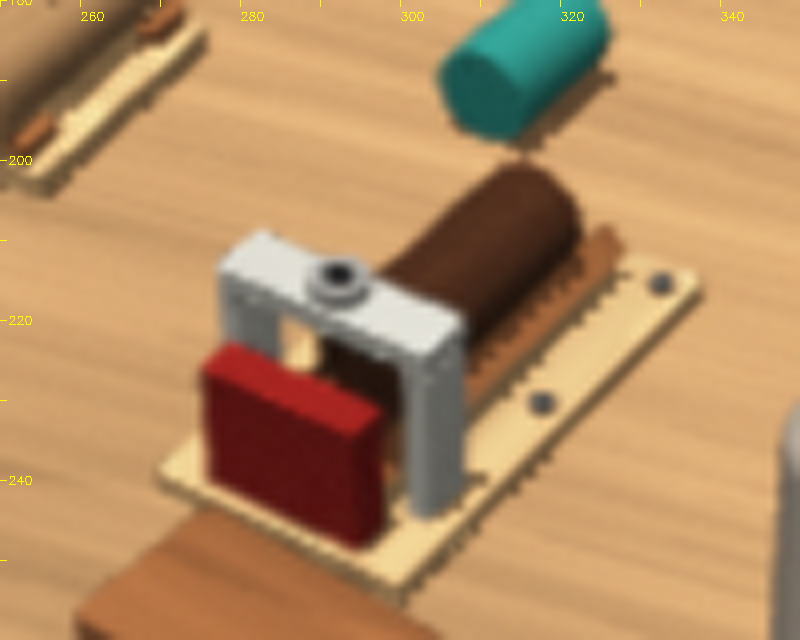

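View pics/n_top.png

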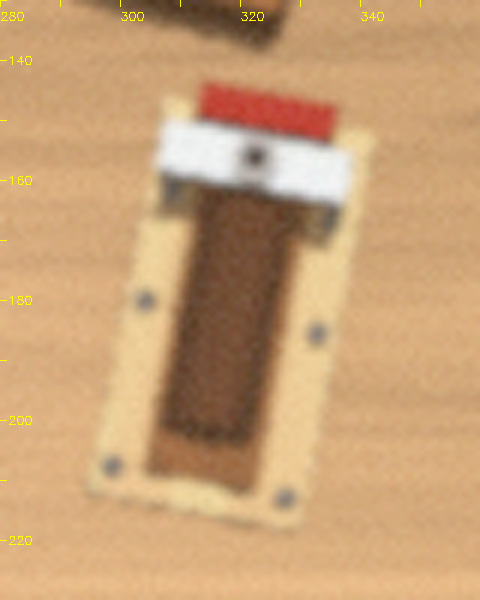

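View pics/n_top_full.png

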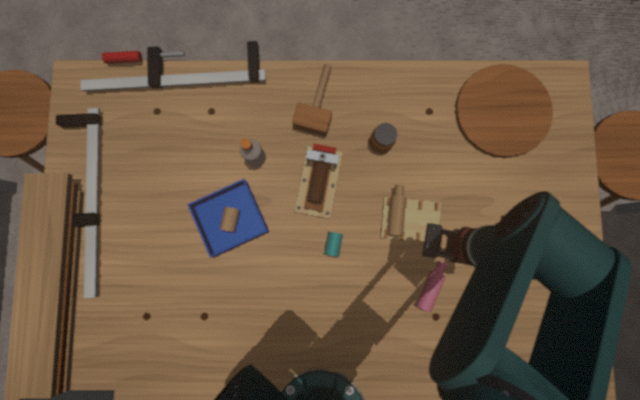

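Run:
```python
from h import *
c,s=np.cos(-.1815),np.sin(-.1815)
def jx(P):d=P[:2]-[.6005,.0025];return np.round([1000*(c*d[0]+s*d[1]),1000*(-s*d[0]+c*d[1])],1)
for n,uv,z in(("rear",(314.5,202.8),.0403),("rear60",(314.5,202.8),.055),("groove end",(313,210.3),.028),("bush",(322.5,156.2),.086)):print(n,jx(back("top",uv,z)))
# predicted rear circle for home, in both cams
th=np.linspace(0,2*np.pi,9)[:8]
for p in([.5985,.0035,-.1815],):
  L=np.c_[np.full(8,-55),20*np.cos(th),40.3+20*np.sin(th)]
  print(proj("top",pose(p,L)).round(1).tolist())
p=[.606,.0066,-.1815];print(proj("scene",pose(p,np.c_[np.full(8,-55),20*np.cos(th),40.3+20*np.sin(th)])).round(1).tolist())
```

```text
rear [-60.    0.1]
rear60 [-61.5  -0.4]
groove end [-78.7   0.8]
bush [53.4  0.4]
[[306.9, 200.3], [308.9, 200.1], [314.4, 200.8], [319.9, 202.1], [322.1, 203.1], [319.9, 203.3], [314.6, 202.5], [309.3, 201.3]]
[[322.5, 209.1], [320.8, 204.2], [316.3, 200.7], [312.0, 200.7], [310.2, 204.1], [312.0, 208.9], [316.3, 212.3], [320.7, 212.4]]
```

The remaining image estimates leave about 2 mm of doubt, so I'll push a second time to see whether contact comes at the same place.

Run:
```python
from h import *
go([.485,.0256,.13],-.1815)
```

```text
delta [-0.0037 -0.3198  0.0458] [-0.04  0.    0.01] rows>= 7.7
```

>>> {"api": "step_arm", "payload": {
  "deltas": "-0.004 -0.32 0.02 0 0 0;-0.004 -0.32 0.02 0 0 0;-0.004 -0.32 0.02 0 0 0;-0.004 -0.32 0.02 0 0 0;-0.004 -0.32 0.02 0 0 0;-0.004 -0.32 0.02 0 0 0;-0.004 -0.32 0.02 0 0 0;-0.004 -0.32 0.045 0 0 0;-0.004 -0.32 0.045 0 0 0;-0.004 -0.32 0.045 0 0 0;-0.004 -0.32 0.045 0 0 0"
}}

```text
time_s: 19.07
position: [0.484, 0.0262, 0.1309]
tcp_rot: [0.996, -0.089, -0.0, 0.0]
wrist_force: [-0.0, 0.4, -0.3]
width: 0.0003
```

Run:
```python
from h import *
st();go([.5,.0225,.057],-.1815)
```

```text
t 19.07 pos [0.484  0.0262 0.1309] yaw -0.1778 z [-0.001 -0.    -1.   ] F [-0.   0.4 -0.3] w 0.0003
delta [0.0164 0.0008 0.0739] [0.01 0.03 0.21] rows>= 1.8
```

>>> {"api": "step_arm", "payload": {
  "deltas": "0 0.001 0.03 0 0 0;0 0.001 0.06 0 0 0;0 0.001 0.074 0 0 0;0.008 0.001 0.074 0 0 0;0.016 0.001 0.074 0 0 0;0.024 0.001 0.074 0 0 0;0.032 0.001 0.074 0 0 0;0.04 0.001 0.074 0 0 0;0.044 0.001 0.074 0 0 0;0.044 0.001 0.074 0 0 0"
}}

```text
time_s: 19.9
position: [0.5299, 0.016, 0.0575]
tcp_rot: [0.996, -0.09, 0.001, -0.0]
wrist_force: [-0.3, -0.7, -0.5]
width: 0.0003
```

>>> {"api": "step_arm", "payload": {
  "deltas": "0.001 0 0 0 0 0;0.002 0 0 0 0 0;0.003 0 0 0 0 0;0.004 0 0 0 0 0"
}}

```text
time_s: 20.23
position: [0.5313, 0.0158, 0.0567]
tcp_rot: [0.996, -0.09, -0.0, -0.0]
wrist_force: [-0.1, -0.1, 1.0]
width: 0.0003
```

>>> {"api": "step_arm", "payload": {
  "deltas": "0.001 0 0 0 0 0;0.002 0 0 0 0 0;0.003 0 0 0 0 0;0.004 0 0 0 0 0"
}}

```text
time_s: 20.57
position: [0.5341, 0.0152, 0.0565]
tcp_rot: [0.996, -0.09, -0.002, -0.0]
wrist_force: [-4.8, 1.6, 4.1]
width: 0.0003
```

>>> {"api": "step_arm", "payload": {
  "deltas": "0.001 0 0 0 0 0;0.002 0 0 0 0 0;0.003 0 0 0 0 0;0.003 0 0 0 0 0"
}}

```text
time_s: 20.9
position: [0.5342, 0.0152, 0.0561]
tcp_rot: [0.996, -0.09, -0.004, -0.0]
wrist_force: [-9.2, 2.8, 6.2]
width: 0.0004
```

>>> {"api": "step_arm", "payload": {
  "deltas": "0.001 0 0 0 0 0;0.002 0 0 0 0 0;0.002 0 0 0 0 0"
}}

```text
time_s: 21.15
position: [0.5342, 0.0151, 0.0559]
tcp_rot: [0.996, -0.09, -0.006, -0.0]
wrist_force: [-13.2, 2.9, 9.4]
width: 0.0003
```

Contact came at the same position and held rigid to 13 N, so it is the stop. I'll retreat.

>>> {"api": "step_arm", "payload": {
  "deltas": "-0.006 0 0 0 0 0;-0.012 0 0 0 0 0;-0.025 0 0 0 0 0;-0.05 0 0 0 0 0;-0.055 0 -0.03 0 0 0;-0.055 0 -0.07 0 0 0;-0.055 0 -0.1 0 0 0;-0.055 0.04 -0.12 0 0 0;-0.055 0.08 -0.12 0 0 0;-0.055 0.12 -0.12 0 0 0;-0.055 0.16 -0.12 0 0 0;-0.055 0.2 -0.12 0 0 0"
}}

```text
time_s: 22.15
position: [0.4506, -0.1749, 0.1775]
tcp_rot: [0.996, -0.09, 0.001, 0.001]
wrist_force: [0.5, 0.3, -0.3]
width: 0.0002
```

>>> {"api": "step_arm", "payload": {
  "deltas": "0 0 0 0 0 0;0 0 0 0 0 0;0 0 0 0 0 0;0 0 0 0 0 0",
  "fingers": 0.5
}}

```text
time_s: 22.48
position: [0.4506, -0.1717, 0.1766]
tcp_rot: [0.996, -0.09, -0.0, -0.0]
wrist_force: [0.5, 0.3, 0.1]
width: 0.0238
```

Run:
```python
from h import *
st();snap("q","scene",200,130,460,300,3);snap("q","top",280,130,360,230,6)
```

```text
t 22.48 pos [ 0.4506 -0.1717  0.1766] yaw -0.1797 z [-0.     0.001 -1.   ] F [0.5 0.3 0.1] w 0.0238
```

View pics/q_scene.png

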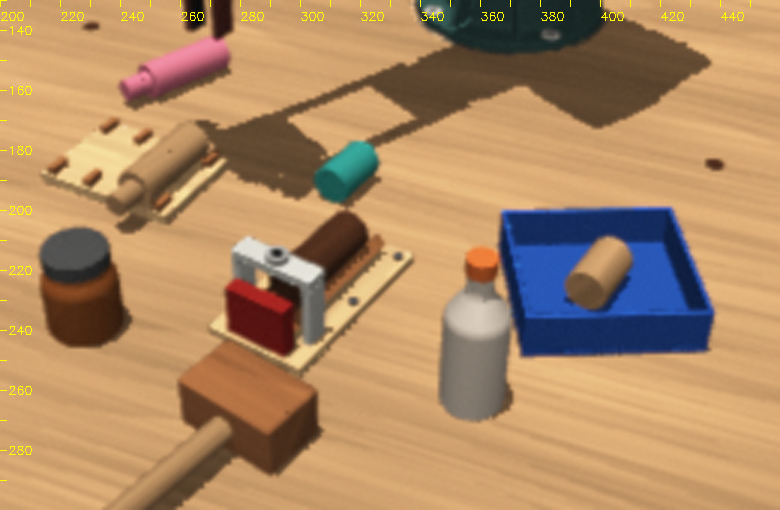

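View pics/q_top.png

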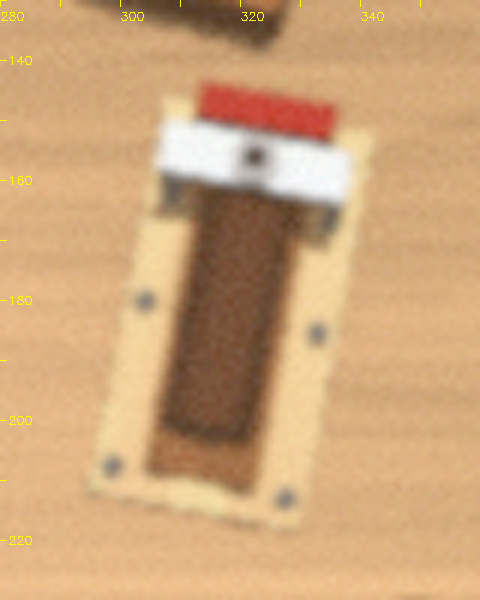

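The walnut lies along the groove and under the bridge, with its rear end at (314,203) in the top view, unchanged. The offcut is in the tray at (399,222) in the scene view. Nothing else has moved, so I'm handing in.

```bash
python3 -c "
from h import *
print(arm.close_job());st()"
```

```text
the job is handed in; nothing more can be done
None
the job is handed in; nothing more can be done
```

The job is done and handed in at about 22.6 s of the 69 s allowed. I put the offcut in the blue tray first. Then I laid the walnut dowel in the groove, tenon towards the red stop, let go so it bedded, and pushed it home from behind with closed fingers.

- **Stop contact:** two separate pushes ended at the same place (TCP x = 0.534 m). The dowel did not move at 9 N, nor at 13 N on the second push, against the 1 to 4 N it slides at.
- **Last pictures:** the walnut lies along the groove and under the bridge. The offcut is in the tray. The beech dowel, glue bottle, jar, mallet and both look-alikes look unmoved. The gripper is open and clear, at about zero force.
- **What disagreed:** measured in the top picture, the dowel's rear end sits 1 to 2.5 mm short of where it should be when home. The two cameras also differed by about 5 mm on the jig's position. I put this down to calibration and pixel-reading error and relied on the contact with the stop.
- **Bedding:** I judged this from the pictures and the contact when it was set down; I did not measure it separately.

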